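# Load a brass slug against the sprung stop of a feed chute

## Robot

A 7-joint arm with a two-finger parallel gripper is mounted at the origin on the work surface; the furniture and walls round the work are solid. World frame = base frame: x ahead of the robot, y to its left, z up, the work surface at z = 0. Lengths are in mm, angles in rad, forces in N, time in s.
With the tool pointing down it reaches from about 425 to 1025 mm from the base axis. Payload 9.4 kg.
Tool frame: the origin (TCP) lies on the centre line of the jaws, within the pads' length; the fingertips stand 11 mm ahead of it and the grasp point (between the pads) lies 8 mm behind it (ctrl.nose_length is the z of the fingertips in the tool frame, in mm); z points along the fingers, y is the line along which they close (so a half turn about z gives the same grasp; the last joint's range is limited). The gripper opens to 93 mm and grips with 3 to 60 N. Pads are 15 mm wide; open, the fingers measure 128 mm over their backs; the gripper's body (75 mm by 188 mm) begins 65 mm behind the grasp point.
Start: joints at [1.199, 0.599, -0.003, 1.599, 0.002, 0.943, -0.08], TCP at [210.637, -693.726, 205.718] pointing down, gripper open.
Joint ranges: [-2.57, 2.57], [-0.35, 1.97], [-1.29, 1.29], [0.11, 2.56], [-1.05, 4.19], [0.11, 1.86], [-2.63, 2.63]. Speed limits (rad/s): [2.22, 2.22, 3.01, 3.01, 3.14, 3.14, 3.14].

## Interface

Orientations are given as a unit quaternion [x, y, z, w].
In Python, from bench import ctrl, optics gives the robot as it stands. The module is installed in compiled form; this text tells all that it offers.
- The arm moves only by the shell command python3 -m jog 'ROWS' [OPENING]. ROWS is JSON, a list of rows, each an object of numbers: "tx", "ty", "tz": the shift along the tool's x, y, z normalised to -1 to 1, where 1 is 0.4 m; "ax", "ay", "az": the turn, a rotation vector about the tool's x, y, z normalised to -1 to 1, where 1 is pi/2 rad. In form: [{"tx": .., "ty": .., "tz": .., "ax": .., "ay": .., "az": ..}, ...]. A call has 1 to 20 rows; each row is the pose to reach, as a shift and turn from the pose commanded when the call began, along the tool's axes at that moment; what a row does not reach only later rows make up. A row lasts 1/8 s, in which the tool goes at most 62.5 mm and 10.7 degrees, less where a joint would pass 70% of its speed; a pose out of reach is approached as far as the arm can. A call with a number of a shift or a turn outside -1 to 1 is refused whole. A call with a gripper value outside its range is refused whole. OPENING is the closure, from -1 (fully open) to 1 (shut), set as the call begins (- or left out, the last holds). The fingers move at their own pace and stop on an object; the grip force is fixed at half the most. Time passes only in rows, so rows that repeat a pose let the fingers close. It gives the time, the measured TCP pose, the force, the opening and the grip force at its end, in the units of the state.
- ctrl.observe(): the state, without advancing time (a new reading comes with each control period).
- optics.snapshot(name): name is "scene" or "top"; returns a dict with "image" (480x640x3 uint8, red, green, blue), "intrinsics" (3x3 intrinsics, pixels), "T" (4x4, takes a point from camera to world coordinates). Camera axes: x right, y down, z forward; pixel columns grow to the right and rows downward; lengths in mm; the calibration is good to about 2 mm. A picture is of the moment at which its call begins. There is no depth.
- ctrl.job_done(): hands the job in; it is judged then, once.
The state is a dict: "t": time; "q": joint angles; "joint_velocities": joint speeds; "joint_efforts": joint torques, N m; "eef_pos": TCP position; "tcp_rot": TCP orientation; "contact_force": force on the tool from outside, world axes, zero at the start; "moment": the same for the moment, N m; "opening": opening from 0.0 (shut) to 1.0 (fully open); "gripper_force": force on a finger pad.
Only numpy, scipy, OpenCV 4.12 (cv2) and the standard library are available. Lean on these libraries where they do the work, as an engineer would, in place of code of your own. Each camera call takes 0.05 s, during which the arm holds its last target. There are 200 camera calls.

## Task

Set the brass slug flat in the yellow-marked loading bay at the upper end of the sloped chute and let go of it there. Then push it gently down the channel until it is home against the spring-loaded stop and the stop just gives a few millimetres, no further (it trips at 8 mm), and leave the slug resting against the stop. Leave the dark steel slug and the jar alone.

Things in the scene. Friction and masses are not known exactly. Their poses are not given: they have to be found in the camera images.
- brass_slug: brass-yellow solid cylinder, diameter 44, height 34, 0.2 to 0.4 kg, upright on the bench at the start, a dark dot on its top; origin at the centre of its underside, z along its axis. It does not slide down the chute of itself (friction on the liner 0.27 to 0.41): pushing it along takes 0.2 to 1 N, more where the tool rubs it downward.
- slug_mid (a point): the centre of the brass slug, 17 mm above its origin on its axis
- channel: aluminium channel with a black plastic floor liner, of the fixed chute on a stand 64 wide: 250 long, 48.5 wide inside, side walls 5 thick and 10 high over its floor, sloping 0.175 rad down, away from the robot. Origin on the floor surface, on the centre line, at the open upper end (74 above the bench); x runs downhill along the floor, y across, z square off the floor
- bay (a point): centre of the loading bay on the channel floor, at channel x = 75; the walls are painted yellow from channel x = 45 to 105. Further down a red carriage (73 wide, its top 42 over the floor, a black knob on its left) straddles the channel; it carries the steel stop plate (42 wide, top 31 over the floor), 24 before it, which faces uphill
- stop (a joint): how far the sprung stop plate is pressed downhill (m). 0: at rest, its face then anywhere from channel x = 165 to 205 (set by hand, not measured: feel or see it). It gives from 3.6 N on, 1.2 N more per mm, and trips at 8 mm; the tool feels the slug's drag on top, and if it also rubs the slug downward some 10 N at 3 mm, 17 N at 8 mm. It springs back with the slug
- steel_slug: dark grey steel cylinder of the same size (diameter 44, height 34), standing upright on the bench; origin at the centre of its underside; not to be used
- jar: jar with a red lid, diameter 66, height 96, standing beyond the chute to its left (beyond the bench on the far right hang red wall shelves that a high wrist can strike there); origin at the centre of its underside
Mind the look-alikes: they are no part of the job. There is more than one size of the brass_slug; the one meant has the size given above.

How it is judged:
By the outcome, as a careful person would: the job done as asked, in the order asked, and still so for the second after the job is handed in, with the robot touching nothing.
It also fails if it takes over 67 s, if anything falls off the work surface, if the arm or the gripper's body presses on something with over 40 N, if the wrist force passes 120 N, or if a joint passes its speed limit or range.

## Working session

There is one attempt and no reset: what is moved stays moved. The work goes in short steps, Python scripts to look and compute and a shell command to move; the robot and the scene stay as the last step left them, time stands still between calls to the robot, and variables do not carry over. Pictures are saved under pics/ and viewed, at most 10 in all, crops included, and the job is handed in when it is done.

```bash
mkdir -p pics
cat > h.py <<'E'
import numpy as np,cv2
from bench import ctrl,optics
def snap(n,f):
    s=optics.snapshot(n);cv2.imwrite(f'pics/{f}.png',cv2.cvtColor(s['image'],cv2.COLOR_RGB2BGR));np.savez(f'pics/{f}.npz',**{k:np.array(v) for k,v in s.items()});return s
def ray(s,u,v,z):
    K=np.array(s['intrinsics']);T=np.array(s['T']);d=T[:3,:3]@np.linalg.inv(K)@[u,v,1];o=T[:3,3];return o+d*(z-o[2])/d[2]
def proj(s,p):
    K=np.array(s['intrinsics']);T=np.array(s['T']);c=K@(T[:3,:3].T@(np.array(p)-T[:3,3]));return c[:2]/c[2]
E
python3 - <<'E'
from h import *
for n in('scene','top'):
    s=snap(n,n+'0');print(np.round(s['T'],3),np.round(s['intrinsics'],1))
o=ctrl.observe();print(o)
E
```

```text
[[ 8.34000e-01 -3.18000e-01  4.50000e-01  1.39289e+02]
 [-5.51000e-01 -4.77000e-01  6.85000e-01 -5.08323e+02]
 [-4.00000e-03 -8.19000e-01 -5.73000e-01  5.57936e+02]
 [ 0.00000e+00  0.00000e+00  0.00000e+00  1.00000e+00]] [[463.1   0.  315.5]
 [  0.  463.1 229.6]
 [  0.    0.    1. ]]
[[-9.0000e-03 -9.9600e-01  9.2000e-02  4.4172e+02]
 [-1.0000e+00  6.0000e-03 -2.8000e-02  6.8323e+01]
 [ 2.8000e-02 -9.2000e-02 -9.9500e-01  9.2574e+02]
 [ 0.0000e+00  0.0000e+00  0.0000e+00  1.0000e+00]] [[451.1   0.  313.5]
 [  0.  451.1 236.4]
 [  0.    0.    1. ]]
{'t': 0.1, 'q': array([ 1.19930685,  0.6000505 , -0.00251842,  1.60002946,  0.00179309,
        0.94290799, -0.07981981]), 'joint_velocities': array([ 7.61844664e-05, -1.47807802e-03, -1.30452623e-03, -1.03484067e-03,
        1.65119954e-03,  1.20766026e-04,  8.85825128e-04]), 'joint_efforts': array([ 6.55229960e-03, -7.66552377e+01,  1.50339268e+00, -2.52940267e+01,
       -5.22621651e-02,  1.36054616e-02,  6.90405591e-05]), 'eef_pos': array([ 210.48248351, -693.30678503,  204.9501022 ]), 'tcp_rot': array([ 9.89155780e-01,  1.46868505e-01, -1.70313500e-04, -6.75543277e-04]), 'contact_force': array([ 0.01910759, -0.02163146, -0.58457952]), 'moment': array([0.04243936, 0.02282856, 0.0345692 ]), 'gripper_force': 0.0, 'opening': 0.997663999345599}
```

View pics/scene0.png

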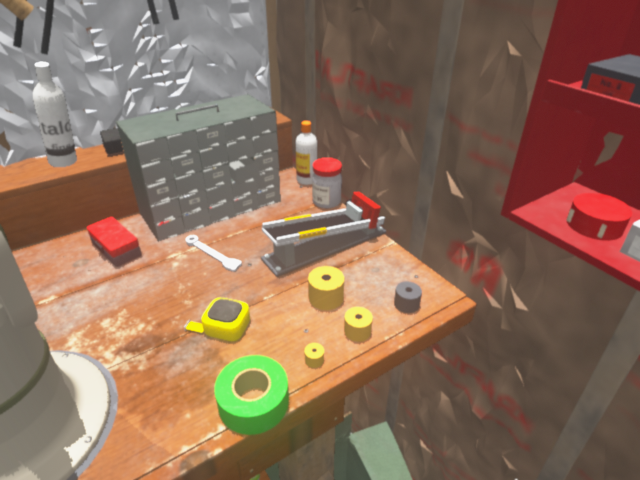

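View pics/top0.png

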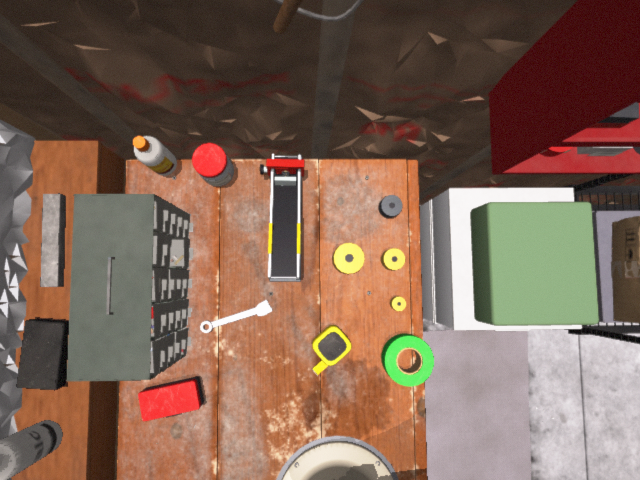

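Pictures show: brass candidates in top at (349,258) large, (394,259) middle, (399,303) small; the dark steel slug at (391,206); yellow tape measure (332,346) and green tape (409,360). Chute runs from (285,278) up to the red carriage (285,165), jar at (212,165). Size decides among the three.

Run:
```python
from h import *
s=np.load('pics/top0.npz');im=s['image'];hsv=cv2.cvtColor(im,cv2.COLOR_RGB2HSV)
for nm in('top0','scene0'):
    s=np.load(f'pics/{nm}.npz');im=s['image'];hsv=cv2.cvtColor(im,cv2.COLOR_RGB2HSV)
    m=cv2.inRange(hsv,(22,110,90),(34,255,255))
    for c in cv2.findContours(m,0,2)[0]:
        if cv2.contourArea(c)<30:continue
        x,y,w,h=cv2.boundingRect(c);print(nm,(x,y,w,h),cv2.contourArea(c))
        if nm=='top0':
            for z in(34,):
                (e,r)=cv2.minEnclosingCircle(c);a=ray(s,*e,z);b=ray(s,e[0]+r,e[1],z);print(e,r,a,'diam',2*np.linalg.norm(b-a))
s=np.load('pics/top0.npz');im=s['image'][:,:,::-1]
a=cv2.resize(im[140:300,240:330],None,fx=3.7,fy=3.7,interpolation=2);b=cv2.resize(im[190:320,325:420],None,fx=4.5,fy=4.5,interpolation=2)
H=max(a.shape[0],b.shape[0]);f=np.zeros((H,a.shape[1]+b.shape[1],3),np.uint8);f[:a.shape[0],:a.shape[1]]=a;f[:b.shape[0],a.shape[1]:]=b
cv2.imwrite('pics/crop1.png',f);print(f.shape)
for p in [(269.5,278),(301,279.5),(268,222),(302,222)]:print(p,ray(s,*p,84))
```

```text
top0 (312, 325, 40, 50) 1107.5
(326.3527526855469, 349.94171142578125) 25.812400817871094 [302.28099685  20.04853243  34.        ] diam 100.54684055981774
top0 (391, 297, 15, 14) 142.5
(398.1428527832031, 303.5) 7.298762321472168 [ 390.20228907 -122.47892786   34.        ] diam 28.916616923886377
top0 (383, 248, 22, 22) 342.0
(393.61474609375, 258.5983581542969) 10.92825698852539 [ 478.64850048 -115.72815238   34.        ] diam 43.68197687583519
top0 (333, 243, 31, 31) 700.0
(348.3518371582031, 257.90740966796875) 15.470005989074707 [480.68800036 -25.60154497  34.        ] diam 61.51989445967774
top0 (296, 223, 5, 31) 106.0
(298.5, 238.0) 15.07491397857666 [520.89903126  72.90468808  34.        ] diam 59.82580283521041
top0 (268, 223, 5, 31) 93.0
(270.0, 238.0) 15.132845878601074 [521.24761933 129.30507079  34.        ] diam 59.84678076686189
scene0 (292, 421, 15, 16) 47.5
scene0 (247, 416, 44, 21) 122.0
scene0 (304, 343, 20, 16) 229.5
scene0 (344, 307, 29, 21) 433.5
scene0 (186, 297, 64, 45) 1767.0
scene0 (308, 266, 36, 25) 653.0
scene0 (298, 227, 28, 10) 88.0
scene0 (284, 214, 27, 7) 45.0
scene0 (297, 158, 12, 15) 67.0
(592, 761, 3)
(269.5, 278) [442.34749189 126.79374072  84.        ]
(301, 279.5) [439.07082781  68.4386987   84.        ]
(268, 222) [546.92893346 129.6338926   84.        ]
(302, 222) [546.59798213  65.90759676  84.        ]
```

View pics/crop1.png

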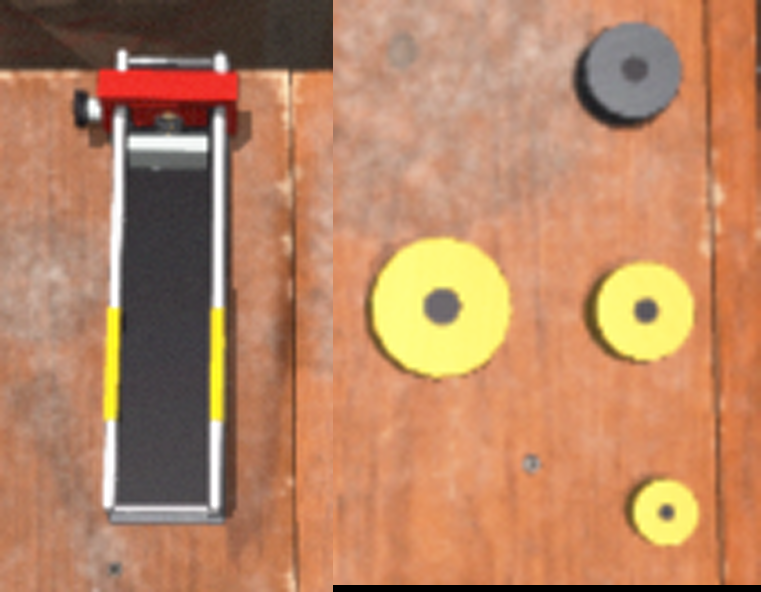

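The middle one (394,259) measures 43.7 mm, so it's the brass slug; the 61 mm and 29 mm ones are decoys. Now the chute pose and a cross-check from the scene view.

```bash
cat >> h.py <<'E'
from scipy.spatial.transform import Rotation as R
def pl(s,u,v,n,d):
    K=np.array(s['intrinsics']);T=np.array(s['T']);r=T[:3,:3]@np.linalg.inv(K)@[u,v,1];o=T[:3,3];return o+r*(d-n@o)/(n@r)
E
python3 - <<'E'
from h import *
S={n:np.load(f'pics/{n}0.npz') for n in('top','scene')}
a=.175
def cent(s,box,lo,hi):
    hsv=cv2.cvtColor(s['image'],cv2.COLOR_RGB2HSV);x,y,w,h=box;m=cv2.inRange(hsv,lo,hi)[y:y+h,x:x+w];v,u=np.nonzero(m);return u.mean()+x,v.mean()+y
# yellow mids
ylo,yhi=(22,110,90),(34,255,255)
n0=np.array([np.sin(a),0,np.cos(a)])
for nm,bx in(('top',[(294,220,9,37),(266,220,9,37)]),('scene',[(296,225,32,14),(282,212,31,11)])):
    P=[ray(S[nm],*cent(S[nm],b,ylo,yhi),70.8) for b in bx];print(nm,'yellow mids',P,'mean',np.mean(P,0))
# dots of slug
for nm,bx in(('top',(387,252,14,14)),('scene',(350,309,18,14))):
    s=S[nm];x,y,w,h=bx;g=s['image'].max(2)[y:y+h,x:x+w];v,u=np.nonzero(g<120);print(nm,'dot',len(u),ray(s,u.mean()+x,v.mean()+y,34))
# wall direction, top: bright runs per row on wall-top plane
s=S['top'];X0=520-75*np.cos(a)-10*np.sin(a);d=n0@np.array([X0,98,74])+10
L=[];Rr=[]
g=s['image'].astype(int)
for v in range(188,274):
    row=g[v]; ok=(row[:,0]>150)&(row[:,1]>130)&((row[:,1]-row[:,2]<30)&(row[:,0]-row[:,1]<25)|(row[:,2]<90)&(row[:,1]>150))
    for lst,c in((L,(262,278)),(Rr,(290,306))):
        u=np.nonzero(ok[c[0]:c[1]])[0]
        if len(u)>2:lst.append(np.r_[pl(s,u.mean()+c[0],v,n0,d)[:2],len(u)])
for l in(L,Rr):
    l=np.array(l);p=np.polyfit(l[:,0]-520,l[:,1],1);print(len(l),p,'std',np.std(l[:,1]-np.polyval(p,l[:,0]-520)),l[:,2].mean())
# column profile for plate and ends
print([(v,tuple(g[v,283:290].mean(0).astype(int))) for v in list(range(170,190))+list(range(272,284))])
P=ray(s,212,157,96);print('jar',P)
E
```

```text
top yellow mids [array([516.21690191,  73.26645325,  70.8       ]), array([518.18960523, 126.59467186,  70.8       ])] mean [517.20325357  99.93056256  70.8       ]
scene yellow mids [array([514.41886042,  73.26381933,  70.8       ]), array([516.01259138, 128.48233577,  70.8       ])] mean [515.2157259  100.87307755  70.8       ]
top dot 14 [ 478.83386262 -117.07317249   34.        ]
scene dot 4 [ 475.9608557  -115.31528074   34.        ]
62 [-1.75809052e-02  1.27164900e+02] std 0.3916188928786368 3.3225806451612905
52 [-9.95987421e-03  7.32882045e+01] std 0.38621868896317774 3.269230769230769
[(170, (np.int64(110), np.int64(47), np.int64(36))), (171, (np.int64(119), np.int64(86), np.int64(71))), (172, (np.int64(76), np.int64(64), np.int64(60))), (173, (np.int64(75), np.int64(71), np.int64(71))), (174, (np.int64(73), np.int64(70), np.int64(68))), (175, (np.int64(76), np.int64(75), np.int64(74))), (176, (np.int64(140), np.int64(141), np.int64(137))), (177, (np.int64(236), np.int64(239), np.int64(238))), (178, (np.int64(243), np.int64(246), np.int64(245))), (179, (np.int64(241), np.int
[... 527 characters left out ...]
(51), np.int64(55))), (272, (np.int64(77), np.int64(74), np.int64(77))), (273, (np.int64(77), np.int64(74), np.int64(76))), (274, (np.int64(78), np.int64(74), np.int64(77))), (275, (np.int64(83), np.int64(79), np.int64(82))), (276, (np.int64(132), np.int64(127), np.int64(131))), (277, (np.int64(225), np.int64(221), np.int64(224))), (278, (np.int64(155), np.int64(152), np.int64(154))), (279, (np.int64(153), np.int64(152), np.int64(157))), (280, (np.int64(154), np.int64(153), np.int64(156))), (281, (np.int64(138), np.int64(114), np.int64(104))), (282, (np.int64(185), np.int64(125), np.int64(94))), (283, (np.int64(190), np.int64(127), np.int64(93)))]
jar [668.17984816 233.11553724  96.        ]
```

```bash
cat >> h.py <<'E'
a=.175;psi=-.018
Rc=(R.from_euler('z',psi)*R.from_euler('y',a)).as_matrix()
O=np.array([516.7,100.2,70.8])-Rc@[75,0,10]   # channel origin
ch=lambda p:Rc.T@(np.array(p)-O)
w=lambda *c:O+Rc@np.array(c,float)
Rch=Rc@np.diag([1,-1,-1.])                     # tool aligned with channel
down=lambda yaw:(R.from_euler('z',yaw)).as_matrix()@np.diag([1,-1,-1.])
def plan(p,Rt,cur=None):
    o=ctrl.observe();p0,R0=cur if cur else (o['eef_pos'],R.from_quat(o['tcp_rot']).as_matrix())
    d=R0.T@(np.array(p)-p0);r=R.from_matrix(R0.T@Rt).as_rotvec()
    print('shift',np.round(d/400,4),'turn',np.round(r/(np.pi/2),4),'mm',np.round(d,1))
def st():
    o=ctrl.observe();p=o['eef_pos'];Rm=R.from_quat(o['tcp_rot']).as_matrix()
    print('t',round(o['t'],2),'tcp',np.round(p,1),'ch',np.round(ch(p),1),'F',np.round(o['contact_force'],1),'Fch',np.round(Rc.T@o['contact_force'],1),'open',round(o['opening']*93,1),'gf',round(o['gripper_force'],1),'err',np.round(R.from_matrix(Rm.T@Rch).as_rotvec(),3))
E
python3 - <<'E'
from h import *
s=np.load('pics/top0.npz');n=Rc[:,2]
print('O',O,'plate bottom',ch(pl(s,286,185.3,n,n@O)),'plate top front',ch(pl(s,286,180.3,n,n@O+31)),'top back',ch(pl(s,286,175.9,n,n@O+31)),'upper end',ch(pl(s,286,276,n,n@O)))
st();plan([478,-116,100],down(.785));plan([478,-116,24],down(.785))
E
```

```text
O [441.11667436 101.56064681  74.01084493] plate bottom [ 1.87311682e+02 -1.13604435e+00  4.37453663e-14] plate top front [185.22047541  -2.11090527  31.        ] top back [194.30819853  -1.92435831  31.        ] upper end [ 4.88022617e+00 -4.88088045e+00 -7.62354699e-14]
t 0.1 tcp [ 210.5 -693.3  205. ] ch [-235.8 -798.9   91.3] F [ 0.  -0.  -0.6] Fch [ 0.1 -0.  -0.6] open 92.8 gf 0.0 err [ 0.026 -0.173  0.312]
shift [ 1.0593 -1.1863  0.2639] turn [-9.000e-04 -1.000e-04 -3.121e-01] mm [ 423.7 -474.5  105.5]
shift [ 1.0593 -1.1861  0.4539] turn [-9.000e-04 -1.000e-04 -3.121e-01] mm [ 423.7 -474.4  181.5]
```

```bash
r='{"tx":0.89,"ty":-1.0,"tz":0.1,"az":-0.312}'; python3 -m jog '[{"tx":0.89,"ty":-1.0,"tz":0.1,"az":-0.312},{"tx":0.89,"ty":-1.0,"tz":0.1,"az":-0.312},{"tx":0.89,"ty":-1.0,"tz":0.1,"az":-0.312},{"tx":0.89,"ty":-1.0,"tz":0.1,"az":-0.312},{"tx":0.89,"ty":-1.0,"tz":0.1,"az":-0.312},{"tx":0.89,"ty":-1.0,"tz":0.1,"az":-0.312},{"tx":0.89,"ty":-1.0,"tz":0.1,"az":-0.312},{"tx":0.89,"ty":-1.0,"tz":0.1,"az":-0.312},{"tx":0.89,"ty":-1.0,"tz":0.1,"az":-0.312},{"tx":0.89,"ty":-1.0,"tz":0.1,"az":-0.312},{"tx":0.89,"ty":-1.0,"tz":0.1,"az":-0.312},{"tx":0.89,"ty":-1.0,"tz":0.1,"az":-0.312}]' -1
python3 -c "
from h import *
st();plan([478,-116,90],down(.785))"
```

```text
t 0.1 tcp [ 210.5 -693.3  205. ] ch [-235.8 -798.9   91.3] F [ 0.  -0.  -0.6] Fch [ 0.1 -0.  -0.6] open 92.8 gf 0.0 err [ 0.026 -0.173  0.312]
shift [ 1.0593 -1.1863  0.2889] turn [-9.000e-04 -1.000e-04 -3.121e-01] mm [ 423.7 -474.5  115.5]validation failed for argument at $[0]...
```

```bash
python3 -m jog '[{"tx":0.89,"ty":-1.0,"tz":0.1,"ax":0,"ay":0,"az":-0.312},{"tx":0.89,"ty":-1.0,"tz":0.1,"ax":0,"ay":0,"az":-0.312},{"tx":0.89,"ty":-1.0,"tz":0.1,"ax":0,"ay":0,"az":-0.312},{"tx":0.89,"ty":-1.0,"tz":0.1,"ax":0,"ay":0,"az":-0.312},{"tx":0.89,"ty":-1.0,"tz":0.1,"ax":0,"ay":0,"az":-0.312},{"tx":0.89,"ty":-1.0,"tz":0.1,"ax":0,"ay":0,"az":-0.312},{"tx":0.89,"ty":-1.0,"tz":0.1,"ax":0,"ay":0,"az":-0.312},{"tx":0.89,"ty":-1.0,"tz":0.1,"ax":0,"ay":0,"az":-0.312},{"tx":0.89,"ty":-1.0,"tz":0.1,"ax":0,"ay":0,"az":-0.312},{"tx":0.89,"ty":-1.0,"tz":0.1,"ax":0,"ay":0,"az":-0.312},{"tx":0.89,"ty":-1.0,"tz":0.1,"ax":0,"ay":0,"az":-0.312},{"tx":0.89,"ty":-1.0,"tz":0.1,"ax":0,"ay":0,"az":-0.312}]' -1
python3 -c "
from h import *
st();plan([478,-116,90],down(.785))"
```

```text
t: 1.6
eef_pos: [434.4, -208.8, 165.7]
tcp_rot: [0.924, 0.381, -0.0, 0.0]
contact_force: [-0.1, -0.0, -0.7]
opening: 1.003
gripper_force: 0.0
t 1.6 tcp [ 434.4 -208.8  165.7] ch [ -17.  -310.4   90.1] F [-0.1 -0.  -0.7] Fch [ 0.1 -0.  -0.7] open 93.3 gf 0.0 err [ 0.07  -0.165  0.799]
shift [ 0.2409 -0.0877  0.1891] turn [ 0.      0.0003 -0.0015] mm [ 96.4 -35.1  75.7]
```

```bash
python3 -m jog '[{"tx":0.241,"ty":-0.088,"tz":0.189,"ax":0,"ay":0,"az":0},{"tx":0.241,"ty":-0.088,"tz":0.189,"ax":0,"ay":0,"az":0},{"tx":0.241,"ty":-0.088,"tz":0.189,"ax":0,"ay":0,"az":0},{"tx":0.241,"ty":-0.088,"tz":0.189,"ax":0,"ay":0,"az":0},{"tx":0.241,"ty":-0.088,"tz":0.24,"ax":0,"ay":0,"az":0},{"tx":0.241,"ty":-0.088,"tz":0.30,"ax":0,"ay":0,"az":0},{"tx":0.241,"ty":-0.088,"tz":0.34,"ax":0,"ay":0,"az":0},{"tx":0.241,"ty":-0.088,"tz":0.354,"ax":0,"ay":0,"az":0},{"tx":0.241,"ty":-0.088,"tz":0.354,"ax":0,"ay":0,"az":0},{"tx":0.241,"ty":-0.088,"tz":0.354,"ax":0,"ay":0,"az":0}]' -1
python3 -c "
from h import *
st();snap('scene','s1')
im=cv2.imread('pics/s1.png')[200:400,240:480];cv2.imwrite('pics/s1c.png',cv2.resize(im,None,fx=3,fy=3))"
```

```text
t: 2.85
eef_pos: [478.6, -115.1, 24.9]
tcp_rot: [0.924, 0.382, 0.0, 0.0]
contact_force: [0.3, 0.2, -0.1]
opening: 0.998
gripper_force: 0.0
t 2.85 tcp [ 478.6 -115.1   24.9] ch [  49.3 -216.   -41.2] F [ 0.3  0.2 -0.1] Fch [ 0.3  0.2 -0.1] open 92.8 gf 0.0 err [ 0.071 -0.166  0.8  ]
```

View pics/s1c.png

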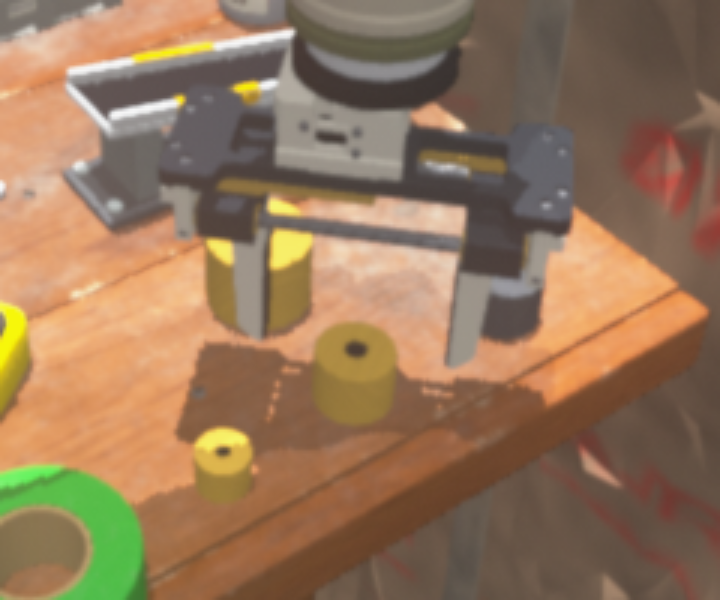

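The view shows the fingers either side of the slug (358,317), but their tips (325,312) and (393,322) seem set back a little; I check by rays at tip height.

```bash
python3 -c "
from h import *
s=np.load('pics/s1.npz')
o=ctrl.observe();p=o['eef_pos'];Rm=R.from_quat(o['tcp_rot']).as_matrix()
for t in([0,46.5,11],[0,-46.5,11],[0,0,11]):
    print((proj(s,p+Rm@t)-[240,200])*3)
for u,v in((255,337),(460,366)):print(ray(s,240+u/3,200+v/3,14))
for z in (34,0): print('slug',(proj(s,[478,-116,z])-[240,200])*3)
"
```

```text
[444.3527339  386.37076786]
[269.15375221 360.66597564]
[355.82360918 373.381978  ]
[449.3933593 -63.5027654  14.       ]
[ 527.91455936 -141.49010745   14.        ]
slug [357.92436463 347.966697  ]
slug [354.69435009 393.3990614 ]
```

```bash
python3 -c "
from h import *
print(ctrl.nose_length)
s=np.load('pics/s1.npz');K=s['intrinsics'];
im=s['image'][270:340,300:420,::-1];cv2.imwrite('pics/s1d.png',cv2.resize(im,None,fx=6,fy=6,interpolation=2))
o=ctrl.observe();p=o['eef_pos'];Rm=R.from_quat(o['tcp_rot']).as_matrix()
for z in(11,0,-8,-40):
  for y in(46.5,64,-46.5,-64):print(z,y,[tuple(((proj(s,p+Rm@[x,y,z])-[300,270])*6).astype(int)) for x in(-7.5,7.5)])
"
```

```text
11.0
11 46.5 [(np.int64(526), np.int64(373)), (np.int64(530), np.int64(331))]
11 64 [(np.int64(594), np.int64(384)), (np.int64(597), np.int64(341))]
11 -46.5 [(np.int64(173), np.int64(321)), (np.int64(183), np.int64(281))]
11 -64 [(np.int64(108), np.int64(312)), (np.int64(119), np.int64(272))]
0 46.5 [(np.int64(530), np.int64(344)), (np.int64(534), np.int64(302))]
0 64 [(np.int64(598), np.int64(354)), (np.int64(602), np.int64(312))]
0 -46.5 [(np.int64(173), np.int64(292)), (np.int64(183), np.int64(251))]
0 -64 [(np.int64(108), np.int64(282)), (np.int64(119), np.int64(242))]
-8 46.5 [(np.int64(532), np.int64(322)), (np.int64(537), np.int64(280))]
-8 64 [(np.int64(602), np.int64(332)), (np.int64(605), np.int64(290))]
-8 -46.5 [(np.int64(174), np.int64(270)), (np.int64(184), np.int64(230))]
-8 -64 [(np.int64(108), np.int64(260)), (np.int64(119), np.int64(221))]
-40 46.5 [(np.int64(543), np.int64(232)), (np.int64(548), np.int64(190))]
-40 64 [(np.int64(615), np.int64(241)), (np.int64(618), np.int64(200))]
-40 -46.5 [(np.int64(175), np.int64(180)), (np.int64(185), np.int64(141))]
-40 -64 [(np.int64(108), np.int64(171)), (np.int64(119), np.int64(131))]
```

View pics/s1d.png

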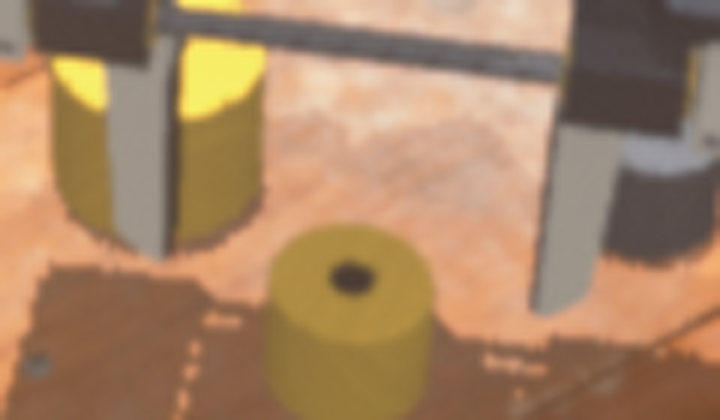

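The crop shows finger bottoms at (163,258) and (535,315), against predicted (173,321) and (526,373): either they stand ~20 mm higher or they are further away. I retake both views to settle which.

```bash
python3 -c "
from h import *
a=snap('scene','s2');b=np.load('pics/s1.npz');t=snap('top','t2');st()
print('moved px',(np.abs(a['image'].astype(int)-b['image']).max(2)>40).sum())
f=np.hstack([cv2.resize(cv2.imread('pics/s2.png')[270:340,300:420],None,fx=3.3,fy=3.3),cv2.resize(cv2.imread('pics/t2.png')[190:330,320:440],None,fx=3.3,fy=3.3)[:231]]) if 0 else cv2.resize(cv2.imread('pics/t2.png')[180:320,300:440],None,fx=4,fy=4)
cv2.imwrite('pics/t2c.png',f)
o=ctrl.observe();p=o['eef_pos'];Rm=R.from_quat(o['tcp_rot']).as_matrix()
for q in([0,0,11],[0,0,-73],[-37,94,-73],[37,94,-73],[-37,-94,-73],[37,-94,-73],[0,0,-150]):print(q,((proj(t,p+Rm@q)-[300,180])*4).astype(int))
"
```

```text
t 3.0 tcp [ 478.7 -114.7   24.7] ch [  49.4 -215.5  -41.4] F [0.  0.9 0.1] Fch [-0.   0.9  0.1] open 92.8 gf 0.0 err [ 0.071 -0.166  0.801]
moved px 14
[0, 0, 11] [364 316]
[0, 0, -73] [400 308]
[-37, 94, -73] [596 220]
[37, 94, -73] [481 109]
[-37, -94, -73] [317 512]
[37, -94, -73] [201 397]
[0, 0, -150] [440 300]
```

View pics/t2c.png

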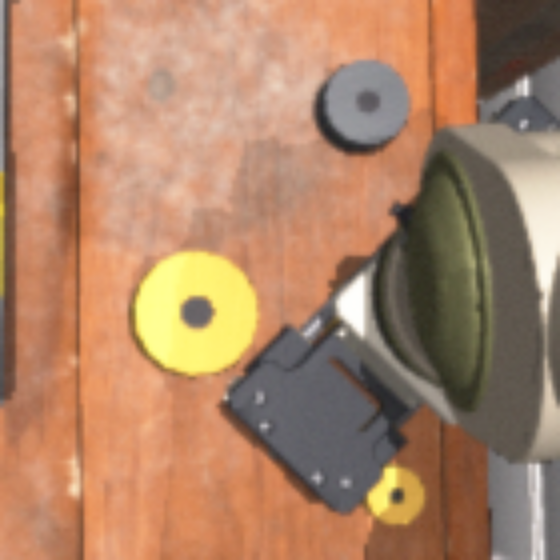

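The top view shows the hand over the slug as expected with the other slugs clear, so the question is tip height. I lower 11 mm, watching the force.

```bash
python3 -m jog '[{"tx":0,"ty":0,"tz":0.01,"ax":0,"ay":0,"az":0},{"tx":0,"ty":0,"tz":0.02,"ax":0,"ay":0,"az":0},{"tx":0,"ty":0,"tz":0.028,"ax":0,"ay":0,"az":0},{"tx":0,"ty":0,"tz":0.028,"ax":0,"ay":0,"az":0}]' -1
python3 -c "
from h import *
st();s=snap('scene','s3')
f=np.vstack([cv2.resize(cv2.imread('pics/%s.png'%n)[270:340,300:420],None,fx=4.2,fy=4.2,interpolation=2) for n in('s1','s3')]);cv2.imwrite('pics/s3c.png',f)
o=ctrl.observe();p=o['eef_pos'];Rm=R.from_quat(o['tcp_rot']).as_matrix()
for y in(46.5,-46.5):print(((proj(s,p+Rm@[-7.5,y,11])-[300,270])*4.2+[0,294]).astype(int))
"
```

```text
t: 3.5
eef_pos: [478.1, -114.4, 12.5]
tcp_rot: [0.924, 0.382, -0.0, -0.0]
contact_force: [-0.4, -0.2, 0.2]
opening: 0.997
gripper_force: 0.0
t 3.5 tcp [ 478.1 -114.4   12.5] ch [  51.  -215.3  -53.4] F [-0.4 -0.2  0.2] Fch [-0.4 -0.2  0.1] open 92.8 gf 0.0 err [ 0.07  -0.165  0.801]
[363 578]
[119 541]
```

View pics/s3c.png

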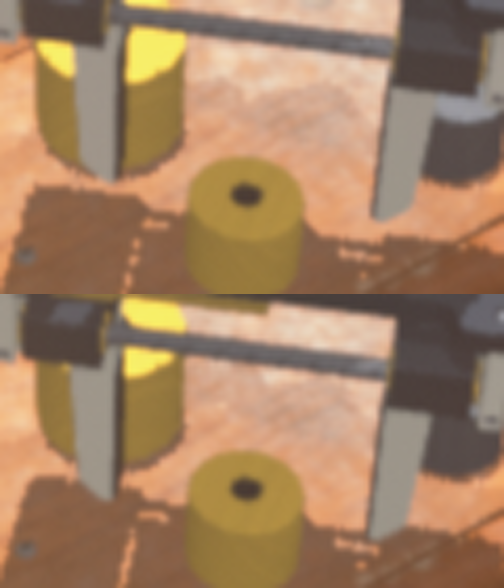

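The lowered tips at crop (112,500) and (370,540) still sit ~9 px above prediction; a touch on the bench will tell.

```bash
python3 -m jog '[{"tx":0,"ty":0,"tz":0.002,"ax":0,"ay":0,"az":0},{"tx":0,"ty":0,"tz":0.004,"ax":0,"ay":0,"az":0},{"tx":0,"ty":0,"tz":0.006,"ax":0,"ay":0,"az":0},{"tx":0,"ty":0,"tz":0.006,"ax":0,"ay":0,"az":0}]' -1
python3 -c "
from h import *
st()"
```

```text
t: 4.05
eef_pos: [478.4, -114.5, 10.5]
tcp_rot: [0.924, 0.382, -0.0, -0.0]
contact_force: [-0.8, -0.1, -0.2]
opening: 0.999
gripper_force: 0.0
t 4.05 tcp [ 478.4 -114.5   10.5] ch [  51.6 -215.4  -55.4] F [-0.8 -0.1 -0.2] Fch [-0.7 -0.1 -0.3] open 92.9 gf 0.0 err [ 0.07  -0.165  0.801]
```

```bash
python3 -m jog '[{"tx":0,"ty":0,"tz":0.003,"ax":0,"ay":0,"az":0},{"tx":0,"ty":0,"tz":0.006,"ax":0,"ay":0,"az":0},{"tx":0,"ty":0,"tz":0.008,"ax":0,"ay":0,"az":0},{"tx":0,"ty":0,"tz":0.008,"ax":0,"ay":0,"az":0}]' -1
python3 -c "
from h import *
st()"
```

```text
t: 4.55
eef_pos: [478.3, -114.5, 7.2]
tcp_rot: [0.924, 0.382, -0.0, -0.0]
contact_force: [-0.6, 0.1, 0.3]
opening: 1.003
gripper_force: 0.0
t 4.55 tcp [ 478.3 -114.5    7.2] ch [  52.1 -215.4  -58.6] F [-0.6  0.1  0.3] Fch [-0.6  0.1  0.2] open 93.2 gf 0.0 err [ 0.07  -0.165  0.801]
```

No contact where nominal tips would be 4 mm into the bench, so the tips do stand higher than stated. I continue feeling downward.

```bash
python3 -m jog '[{"tx":0,"ty":0,"tz":0.004,"ax":0,"ay":0,"az":0},{"tx":0,"ty":0,"tz":0.008,"ax":0,"ay":0,"az":0},{"tx":0,"ty":0,"tz":0.011,"ax":0,"ay":0,"az":0},{"tx":0,"ty":0,"tz":0.011,"ax":0,"ay":0,"az":0}]' -1
python3 -c "
from h import *
st();s=snap('scene','s4');b=np.load('pics/s3.npz')
"
```

```text
t: 5.05
eef_pos: [478.3, -114.5, 2.8]
tcp_rot: [0.924, 0.382, -0.0, -0.0]
contact_force: [-0.3, 0.1, -0.2]
opening: 1.001
gripper_force: 0.0
t 5.05 tcp [ 478.3 -114.5    2.8] ch [  52.8 -215.4  -63. ] F [-0.3  0.1 -0.2] Fch [-0.3  0.1 -0.3] open 93.1 gf 0.0 err [ 0.07  -0.165  0.801]
```

```bash
python3 -m jog '[{"tx":0,"ty":0,"tz":0.005,"ax":0,"ay":0,"az":0},{"tx":0,"ty":0,"tz":0.01,"ax":0,"ay":0,"az":0},{"tx":0,"ty":0,"tz":0.015,"ax":0,"ay":0,"az":0},{"tx":0,"ty":0,"tz":0.015,"ax":0,"ay":0,"az":0}]' -1
python3 -c "
from h import *
st()
"
```

```text
t: 5.6
eef_pos: [478.3, -114.5, -3.3]
tcp_rot: [0.924, 0.382, -0.0, -0.0]
contact_force: [-0.1, -0.2, 0.2]
opening: 1.0
gripper_force: 0.0
t 5.6 tcp [ 478.3 -114.5   -3.3] ch [  53.9 -215.3  -69. ] F [-0.1 -0.2  0.2] Fch [-0.1 -0.2  0.2] open 93.0 gf 0.0 err [ 0.07  -0.165  0.801]
```

```bash
python3 -m jog '[{"tx":0,"ty":0,"tz":0.003,"ax":0,"ay":0,"az":0},{"tx":0,"ty":0,"tz":0.006,"ax":0,"ay":0,"az":0},{"tx":0,"ty":0,"tz":0.006,"ax":0,"ay":0,"az":0}]' -1
python3 -c "
from h import *
st()
"
```

```text
t: 5.98
eef_pos: [478.3, -114.5, -5.6]
tcp_rot: [0.924, 0.382, -0.0, -0.0]
contact_force: [0.8, -0.7, -0.7]
opening: 0.999
gripper_force: 0.0
t 5.97 tcp [ 478.3 -114.5   -5.6] ch [  54.3 -215.4  -71.2] F [ 0.8 -0.7 -0.7] Fch [ 0.9 -0.7 -0.5] open 92.9 gf 0.0 err [ 0.07  -0.165  0.801]
```

```bash
python3 -m jog '[{"tx":0,"ty":0,"tz":0.004,"ax":0,"ay":0,"az":0},{"tx":0,"ty":0,"tz":0.007,"ax":0,"ay":0,"az":0},{"tx":0,"ty":0,"tz":0.007,"ax":0,"ay":0,"az":0}]' -1
python3 -c "
from h import *
st()
"
```

```text
t: 6.35
eef_pos: [478.3, -114.5, -8.4]
tcp_rot: [0.924, 0.382, -0.0, -0.0]
contact_force: [0.1, -0.8, -0.6]
opening: 0.999
gripper_force: 0.0
t 6.35 tcp [ 478.3 -114.5   -8.4] ch [  54.8 -215.4  -74. ] F [ 0.1 -0.8 -0.6] Fch [ 0.3 -0.8 -0.5] open 92.9 gf 0.0 err [ 0.07  -0.165  0.801]
```

```bash
python3 -m jog '[{"tx":0,"ty":0,"tz":0.003,"ax":0,"ay":0,"az":0},{"tx":0,"ty":0,"tz":0.006,"ax":0,"ay":0,"az":0},{"tx":0,"ty":0,"tz":0.006,"ax":0,"ay":0,"az":0}]' -1
python3 -c "
from h import *
st();s=snap('scene','s5')
f=cv2.resize(cv2.imread('pics/s5.png')[270:340,300:420],None,fx=6,fy=6,interpolation=2);cv2.imwrite('pics/s5c.png',f)
o=ctrl.observe();p=o['eef_pos'];Rm=R.from_quat(o['tcp_rot']).as_matrix()
for z in (11,-10):
 for y in(46.5,-46.5):print(((proj(s,p+Rm@[-7.5,y,z])-[300,270])*6).astype(int))
"
```

```text
t: 6.72
eef_pos: [478.3, -114.5, -10.8]
tcp_rot: [0.924, 0.382, -0.0, -0.0]
contact_force: [-0.9, 0.1, -0.2]
opening: 0.998
gripper_force: 0.0
t 6.72 tcp [ 478.3 -114.5  -10.8] ch [  55.2 -215.4  -76.4] F [-0.9  0.1 -0.2] Fch [-0.8  0.1 -0.4] open 92.8 gf 0.0 err [ 0.07  -0.165  0.801]
[512 466]
[169 413]
[519 412]
[170 359]
```

View pics/s5c.png

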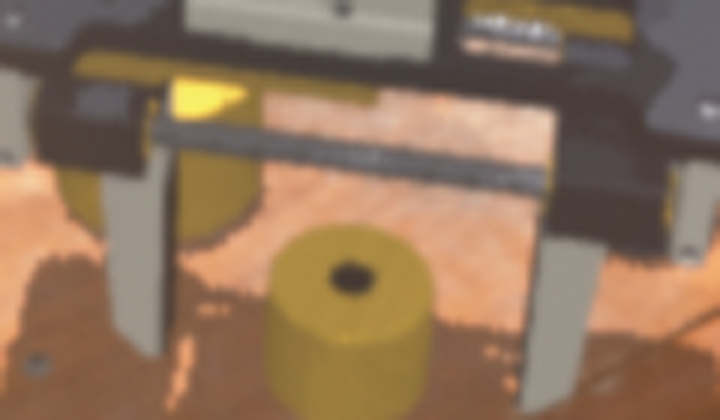

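The tips now appear at (155,357) and (522,412), matching a tip 10 mm behind the TCP (a ~21 mm offset), with no sideways error. One more small feel for contact.

```bash
python3 -m jog '[{"tx":0,"ty":0,"tz":0.003,"ax":0,"ay":0,"az":0},{"tx":0,"ty":0,"tz":0.005,"ax":0,"ay":0,"az":0},{"tx":0,"ty":0,"tz":0.005,"ax":0,"ay":0,"az":0}]' -1
python3 -c "
from h import *
st()
"
```

```text
t: 7.15
eef_pos: [478.4, -114.5, -12.6]
tcp_rot: [0.924, 0.382, 0.0, 0.0]
contact_force: [0.1, 0.0, 4.1]
opening: 1.0
gripper_force: 1.9
t 7.15 tcp [ 478.4 -114.5  -12.6] ch [  55.6 -215.4  -78.1] F [0.1 0.  4.1] Fch [-0.6  0.   4.1] open 93.0 gf 1.9 err [ 0.07  -0.166  0.801]
```

```bash
python3 -m jog '[{"tx":0,"ty":0,"tz":0.003,"ax":0,"ay":0,"az":0},{"tx":0,"ty":0,"tz":0.005,"ax":0,"ay":0,"az":0},{"tx":0,"ty":0,"tz":0.005,"ax":0,"ay":0,"az":0}]' -1
python3 -c "
from h import *
st()
"
```

```text
t: 7.52
eef_pos: [478.4, -114.5, -12.7]
tcp_rot: [0.924, 0.382, 0.001, 0.001]
contact_force: [-3.2, 0.5, 37.4]
opening: 0.996
gripper_force: 18.6
t 7.53 tcp [ 478.4 -114.5  -12.7] ch [  55.6 -215.4  -78.2] F [-3.2  0.5 37.4] Fch [-9.7  0.5 36.2] open 92.6 gf 18.6 err [ 0.071 -0.167  0.801]
```

Contact at reading z = −12.6, so the tips are at reading + 12.6. Raise so tips stand 13 mm up, then close.

```bash
python3 -m jog '[{"tx":0,"ty":0,"tz":-0.0375,"ax":0,"ay":0,"az":0},{"tx":0,"ty":0,"tz":-0.0375,"ax":0,"ay":0,"az":0},{"tx":0,"ty":0,"tz":-0.0375,"ax":0,"ay":0,"az":0}]' -1
python3 -c "
from h import *
st()"
python3 -m jog '[{"tx":0,"ty":0,"tz":0,"ax":0,"ay":0,"az":0},{"tx":0,"ty":0,"tz":0,"ax":0,"ay":0,"az":0},{"tx":0,"ty":0,"tz":0,"ax":0,"ay":0,"az":0},{"tx":0,"ty":0,"tz":0,"ax":0,"ay":0,"az":0},{"tx":0,"ty":0,"tz":0,"ax":0,"ay":0,"az":0},{"tx":0,"ty":0,"tz":0,"ax":0,"ay":0,"az":0},{"tx":0,"ty":0,"tz":0,"ax":0,"ay":0,"az":0}]' 1
python3 -c "
from h import *
st()"
```

```text
t: 7.9
eef_pos: [478.4, -114.5, 0.1]
tcp_rot: [0.924, 0.382, 0.0, -0.0]
contact_force: [-0.2, -0.3, -0.0]
opening: 1.0
gripper_force: 0.0
t 7.9 tcp [ 4.784e+02 -1.145e+02  1.000e-01] ch [  53.4 -215.4  -65.7] F [-0.2 -0.3 -0. ] Fch [-0.2 -0.3 -0. ] open 93.0 gf 0.0 err [ 0.07  -0.166  0.801]
t: 8.78
eef_pos: [478.5, -114.6, 0.3]
tcp_rot: [0.924, 0.382, 0.0, 0.0]
contact_force: [0.8, -0.5, -0.4]
opening: 0.469
gripper_force: 30.0
t 8.78 tcp [ 4.785e+02 -1.146e+02  3.000e-01] ch [  53.5 -215.4  -65.4] F [ 0.8 -0.5 -0.4] Fch [ 0.9 -0.5 -0.3] open 43.6 gf 30.0 err [ 0.07  -0.166  0.801]
```

Gripped: 43.6 mm between pads, 30 N. Plan the carry.

```bash
python3 -c "
from h import *
o=ctrl.observe();plan(o['eef_pos']+[0,0,120],R.from_quat(o['tcp_rot']).as_matrix());plan(w(77,0,45),Rch);plan(w(77,0,80),Rch)"
```

```text
shift [ 0.   0.  -0.3] turn [0. 0. 0.] mm [   0.    0. -120.]
shift [ 0.4611 -0.2978 -0.2616] turn [ 0.0448 -0.1054  0.5098] mm [ 184.4 -119.1 -104.6]
shift [ 0.4717 -0.2869 -0.3477] turn [ 0.0448 -0.1054  0.5098] mm [ 188.7 -114.7 -139.1]
```

```bash
python3 -m jog '[{"tx":0,"ty":0,"tz":-0.05,"ax":0,"ay":0,"az":0},{"tx":0,"ty":0,"tz":-0.15,"ax":0,"ay":0,"az":0},{"tx":0,"ty":0,"tz":-0.3,"ax":0,"ay":0,"az":0},{"tx":0.05,"ty":-0.03,"tz":-0.348,"ax":0,"ay":0,"az":0},{"tx":0.47,"ty":-0.287,"tz":-0.348,"ax":0.045,"ay":-0.105,"az":0.51},{"tx":0.47,"ty":-0.287,"tz":-0.348,"ax":0.045,"ay":-0.105,"az":0.51},{"tx":0.47,"ty":-0.287,"tz":-0.348,"ax":0.045,"ay":-0.105,"az":0.51},{"tx":0.47,"ty":-0.287,"tz":-0.348,"ax":0.045,"ay":-0.105,"az":0.51},{"tx":0.47,"ty":-0.287,"tz":-0.348,"ax":0.045,"ay":-0.105,"az":0.51},{"tx":0.47,"ty":-0.287,"tz":-0.348,"ax":0.045,"ay":-0.105,"az":0.51},{"tx":0.47,"ty":-0.287,"tz":-0.348,"ax":0.045,"ay":-0.105,"az":0.51},{"tx":0.47,"ty":-0.287,"tz":-0.348,"ax":0.045,"ay":-0.105,"az":0.51},{"tx":0.47,"ty":-0.287,"tz":-0.348,"ax":0.045,"ay":-0.105,"az":0.51},{"tx":0.47,"ty":-0.287,"tz":-0.348,"ax":0.045,"ay":-0.105,"az":0.51}]' 1
python3 -c "
from h import *
st();plan(w(77,0,20),Rch);plan(w(77,0,0.5),Rch)"
```

```text
t: 10.52
eef_pos: [530.2, 99.5, 139.6]
tcp_rot: [0.996, -0.009, -0.087, -0.001]
contact_force: [-0.1, 1.4, -3.0]
opening: 0.469
gripper_force: 30.0
t 10.53 tcp [530.2  99.5 139.6] ch [76.4 -0.5 80.1] F [-0.1  1.4 -3. ] Fch [ 0.4  1.4 -3. ] open 43.7 gf 30.0 err [-0.001 -0.    -0.   ]
shift [ 0.0016 -0.0011  0.1503] turn [-0.0005 -0.0003 -0.0001] mm [ 0.6 -0.5 60.1]
shift [ 0.0015 -0.0011  0.199 ] turn [-0.0005 -0.0003 -0.0001] mm [ 0.6 -0.4 79.6]
```

```bash
python3 -m jog '[{"tx":0.002,"ty":-0.001,"tz":0.08,"ax":0,"ay":0,"az":0},{"tx":0.002,"ty":-0.001,"tz":0.15,"ax":0,"ay":0,"az":0},{"tx":0.002,"ty":-0.001,"tz":0.165,"ax":0,"ay":0,"az":0},{"tx":0.002,"ty":-0.001,"tz":0.165,"ax":0,"ay":0,"az":0}]' 1
python3 -c "
from h import *
st();snap('scene','s6');snap('top','t6')
f=np.vstack([cv2.resize(cv2.imread('pics/s6.png')[180:280,240:400],None,fx=3.5,fy=3.5,interpolation=2),cv2.resize(cv2.imread('pics/t6.png')[200:270,220:380],None,fx=3.5,fy=3.5,interpolation=2)]);cv2.imwrite('pics/s6c.png',f);print(f.shape)"
```

```text
t: 11.02
eef_pos: [519.8, 100.2, 74.6]
tcp_rot: [0.996, -0.009, -0.087, -0.001]
contact_force: [1.0, 0.2, -3.1]
opening: 0.466
gripper_force: 30.0
t 11.03 tcp [519.8 100.2  74.6] ch [77.4  0.1 14.3] F [ 1.   0.2 -3.1] Fch [ 1.5  0.2 -2.9] open 43.3 gf 30.0 err [-0.001 -0.    -0.   ]
(595, 560, 3)
```

View pics/s6c.png

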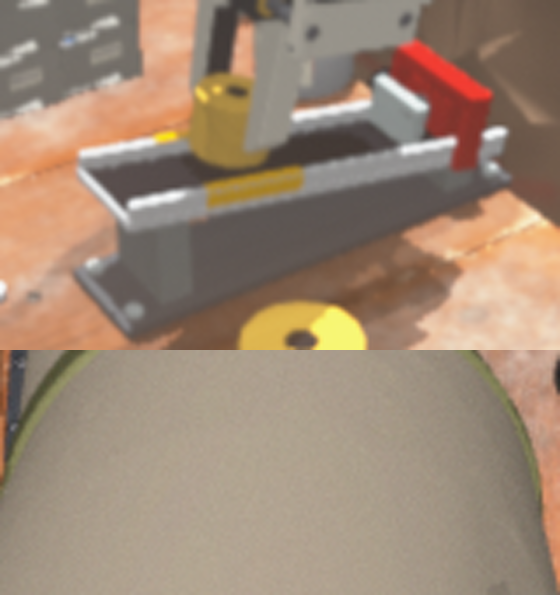

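The slug hangs over the bay between the walls, dot at scene (307.7,206.3), nothing touching. Lower on.

```bash
python3 -m jog '[{"tx":0,"ty":0,"tz":0.01,"ax":0,"ay":0,"az":0},{"tx":0,"ty":0,"tz":0.018,"ax":0,"ay":0,"az":0},{"tx":0,"ty":0,"tz":0.022,"ax":0,"ay":0,"az":0},{"tx":0,"ty":0,"tz":0.022,"ax":0,"ay":0,"az":0}]' 1
python3 -c "
from h import *
st();s=np.load('pics/s6.npz');n=Rc[:,2];print(ch(pl(s,307.7,206.3,n,n@O+48)))
s=snap('scene','s7');hsv=cv2.cvtColor(s['image'],cv2.COLOR_RGB2HSV)
x,y=292,190;g=s['image'].max(2)[y:y+40,x:x+40]
"
```

```text
t: 11.62
eef_pos: [518.0, 100.2, 65.6]
tcp_rot: [0.996, -0.009, -0.087, -0.001]
contact_force: [-0.8, -0.2, -2.5]
opening: 0.467
gripper_force: 30.0
t 11.62 tcp [518.  100.2  65.6] ch [77.1  0.1  5.1] F [-0.8 -0.2 -2.5] Fch [-0.4 -0.3 -2.6] open 43.4 gf 30.0 err [-0.001 -0.    -0.   ]
[72.83227488 -1.65296125 48.        ]
```

Below the wall tops with no contact. Down to the floor.

```bash
python3 -m jog '[{"tx":0,"ty":0,"tz":0.005,"ax":0,"ay":0,"az":0},{"tx":0,"ty":0,"tz":0.01,"ax":0,"ay":0,"az":0},{"tx":0,"ty":0,"tz":0.01,"ax":0,"ay":0,"az":0}]' 1
python3 -c "
from h import *
st()"
```

```text
t: 12.05
eef_pos: [517.2, 100.2, 61.6]
tcp_rot: [0.996, -0.009, -0.087, -0.001]
contact_force: [-0.1, -0.1, -4.0]
opening: 0.466
gripper_force: 30.0
t 12.05 tcp [517.2 100.2  61.6] ch [77.1  0.   1. ] F [-0.1 -0.1 -4. ] Fch [ 0.6 -0.1 -3.9] open 43.4 gf 30.0 err [-0.001  0.    -0.   ]
```

```bash
python3 -m jog '[{"tx":0,"ty":0,"tz":0.002,"ax":0,"ay":0,"az":0},{"tx":0,"ty":0,"tz":0.003,"ax":0,"ay":0,"az":0},{"tx":0,"ty":0,"tz":0.003,"ax":0,"ay":0,"az":0}]' 1
python3 -c "
from h import *
st()"
```

```text
t: 12.42
eef_pos: [517.2, 100.3, 60.6]
tcp_rot: [0.996, -0.009, -0.087, -0.001]
contact_force: [-0.6, -0.4, -3.8]
opening: 0.466
gripper_force: 30.0
t 12.43 tcp [517.2 100.3  60.6] ch [77.2  0.1  0. ] F [-0.6 -0.4 -3.8] Fch [ 0.1 -0.4 -3.8] open 43.4 gf 30.0 err [-0.001 -0.    -0.   ]
```

```bash
python3 -m jog '[{"tx":0,"ty":0,"tz":0.002,"ax":0,"ay":0,"az":0},{"tx":0,"ty":0,"tz":0.003,"ax":0,"ay":0,"az":0},{"tx":0,"ty":0,"tz":0.003,"ax":0,"ay":0,"az":0}]' 1
python3 -c "
from h import *
st()"
```

```text
t: 12.8
eef_pos: [517.2, 100.3, 60.5]
tcp_rot: [0.996, -0.009, -0.087, -0.001]
contact_force: [-1.5, -0.7, 10.7]
opening: 0.467
gripper_force: 30.0
t 12.8 tcp [517.2 100.3  60.5] ch [77.3  0.1 -0.1] F [-1.5 -0.7 10.7] Fch [-3.3 -0.8 10.3] open 43.5 gf 30.0 err [-0.001 -0.001 -0.   ]
```

```bash
python3 -m jog '[{"tx":0,"ty":0,"tz":0.001,"ax":0,"ay":0,"az":0},{"tx":0,"ty":0,"tz":0.002,"ax":0,"ay":0,"az":0},{"tx":0,"ty":0,"tz":0.002,"ax":0,"ay":0,"az":0}]' 1
python3 -c "
from h import *
st()"
```

```text
t: 13.18
eef_pos: [517.2, 100.3, 60.4]
tcp_rot: [0.996, -0.009, -0.087, -0.001]
contact_force: [-1.4, -0.8, 18.8]
opening: 0.466
gripper_force: 30.0
t 13.18 tcp [517.2 100.3  60.4] ch [77.3  0.1 -0.1] F [-1.4 -0.8 18.8] Fch [-4.7 -0.8 18.2] open 43.3 gf 30.0 err [-0.001 -0.001 -0.   ]
```

Seated on the floor (reading cz ≈ 0). Ease off and release.

```bash
python3 -m jog '[{"tx":0,"ty":0,"tz":-0.003,"ax":0,"ay":0,"az":0},{"tx":0,"ty":0,"tz":-0.003,"ax":0,"ay":0,"az":0}]' 1
python3 -m jog '[{"tx":0,"ty":0,"tz":0,"ax":0,"ay":0,"az":0},{"tx":0,"ty":0,"tz":0,"ax":0,"ay":0,"az":0},{"tx":0,"ty":0,"tz":0,"ax":0,"ay":0,"az":0},{"tx":0,"ty":0,"tz":0,"ax":0,"ay":0,"az":0},{"tx":0,"ty":0,"tz":0,"ax":0,"ay":0,"az":0},{"tx":0,"ty":0,"tz":-0.05,"ax":0,"ay":0,"az":0},{"tx":0,"ty":0,"tz":-0.12,"ax":0,"ay":0,"az":0},{"tx":0,"ty":0,"tz":-0.15,"ax":0,"ay":0,"az":0},{"tx":0,"ty":0,"tz":-0.15,"ax":0,"ay":0,"az":0}]' -0.3
python3 -c "
from h import *
st();s=snap('scene','s8')
f=cv2.resize(cv2.imread('pics/s8.png')[170:290,230:400],None,fx=4.5,fy=4.5,interpolation=2);cv2.imwrite('pics/s8c.png',f)
g=s['image'][180:230,290:330];m=g.max(2)<110
plan(w(27,0,60),Rch)"
```

```text
t: 13.42
eef_pos: [517.3, 100.3, 60.5]
tcp_rot: [0.996, -0.009, -0.087, -0.001]
contact_force: [-0.3, -1.4, 9.2]
opening: 0.465
gripper_force: 30.0
t: 14.55
eef_pos: [527.8, 100.1, 119.3]
tcp_rot: [0.996, -0.009, -0.087, -0.001]
contact_force: [-0.1, -0.7, -0.3]
opening: 0.649
gripper_force: 0.0
t 14.55 tcp [527.8 100.1 119.3] ch [77.5  0.1 59.7] F [-0.1 -0.7 -0.3] Fch [-0.  -0.7 -0.3] open 60.4 gf 0.0 err [-0.001 -0.002 -0.   ]
shift [-1.25e-01  1.00e-04 -2.80e-03] turn [-0.0004 -0.0002 -0.0001] mm [-50.    0.   -1.1]
```

View pics/s8c.png

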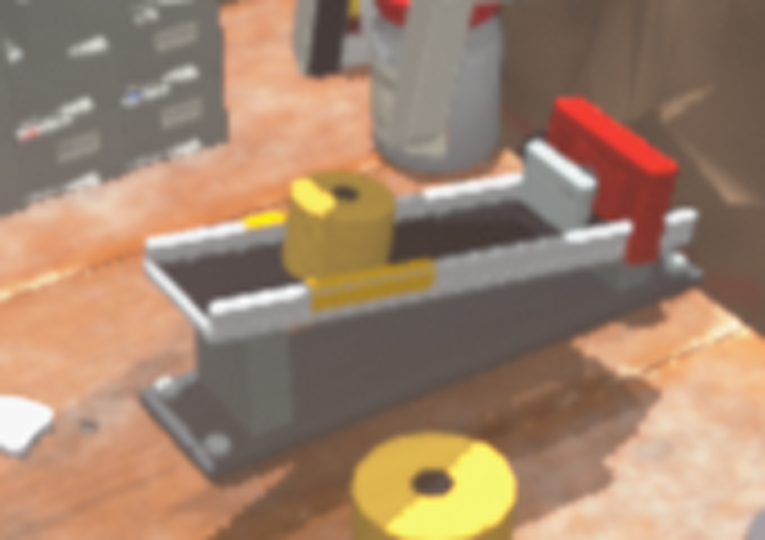

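The slug stands flat in the bay, dot at scene (306.7,212.7); stop plate clear beyond. Now go behind it, shut the fingers, lower.

```bash
python3 -m jog '[{"tx":-0.06,"ty":0,"tz":0,"ax":0,"ay":0,"az":0},{"tx":-0.125,"ty":0,"tz":0,"ax":0,"ay":0,"az":0},{"tx":-0.125,"ty":0,"tz":0,"ax":0,"ay":0,"az":0},{"tx":-0.125,"ty":0,"tz":0,"ax":0,"ay":0,"az":0},{"tx":-0.125,"ty":0,"tz":0,"ax":0,"ay":0,"az":0},{"tx":-0.125,"ty":0,"tz":0,"ax":0,"ay":0,"az":0},{"tx":-0.125,"ty":0,"tz":0,"ax":0,"ay":0,"az":0},{"tx":-0.125,"ty":0,"tz":0.07,"ax":0,"ay":0,"az":0},{"tx":-0.125,"ty":0,"tz":0.13,"ax":0,"ay":0,"az":0},{"tx":-0.125,"ty":0,"tz":0.155,"ax":0,"ay":0,"az":0},{"tx":-0.125,"ty":0,"tz":0.16,"ax":0,"ay":0,"az":0},{"tx":-0.125,"ty":0,"tz":0.16,"ax":0,"ay":0,"az":0}]' 1
python3 -c "
from h import *
st();s=np.load('pics/s8.npz');n=Rc[:,2];print(ch(pl(s,306.7,212.7,n,n@O+34)))
s=snap('top','t9')
# scene stop plate check: top front edge corners seen at crop (527,148),(585,190)
s=np.load('pics/s8.npz')
for u,v in((527,148),(585,190)):print(ch(pl(s,230+u/4.5,170+v/4.5,n,n@O+31)))"
```

```text
t: 16.1
eef_pos: [467.5, 101.2, 65.0]
tcp_rot: [0.996, -0.009, -0.087, -0.001]
contact_force: [0.1, -0.5, -0.2]
opening: 0.001
gripper_force: 0.0
t 16.1 tcp [467.5 101.2  65. ] ch [27.6  0.2 -4.3] F [ 0.1 -0.5 -0.2] Fch [ 0.1 -0.5 -0.2] open 0.1 gf 0.0 err [-0.001 -0.001 -0.   ]
[73.5980638  -0.52371209 34.        ]
[179.14407434  14.94163594  31.        ]
[180.29455889 -26.10714643  31.        ]
```

```bash
python3 -m jog '[{"tx":0.01,"ty":0,"tz":0,"ax":0,"ay":0,"az":0},{"tx":0.02,"ty":0,"tz":0,"ax":0,"ay":0,"az":0},{"tx":0.03,"ty":0,"tz":0,"ax":0,"ay":0,"az":0},{"tx":0.04,"ty":0,"tz":0,"ax":0,"ay":0,"az":0},{"tx":0.05,"ty":0,"tz":0,"ax":0,"ay":0,"az":0},{"tx":0.06,"ty":0,"tz":0,"ax":0,"ay":0,"az":0},{"tx":0.07,"ty":0,"tz":0,"ax":0,"ay":0,"az":0},{"tx":0.08,"ty":0,"tz":0,"ax":0,"ay":0,"az":0},{"tx":0.09,"ty":0,"tz":0,"ax":0,"ay":0,"az":0},{"tx":0.1,"ty":0,"tz":0,"ax":0,"ay":0,"az":0},{"tx":0.11,"ty":0,"tz":0,"ax":0,"ay":0,"az":0},{"tx":0.12,"ty":0,"tz":0,"ax":0,"ay":0,"az":0},{"tx":0.13,"ty":0,"tz":0,"ax":0,"ay":0,"az":0},{"tx":0.14,"ty":0,"tz":0,"ax":0,"ay":0,"az":0},{"tx":0.15,"ty":0,"tz":0,"ax":0,"ay":0,"az":0},{"tx":0.16,"ty":0,"tz":0,"ax":0,"ay":0,"az":0},{"tx":0.17,"ty":0,"tz":0,"ax":0,"ay":0,"az":0},{"tx":0.18,"ty":0,"tz":0,"ax":0,"ay":0,"az":0},{"tx":0.185,"ty":0,"tz":0,"ax":0,"ay":0,"az":0},{"tx":0.185,"ty":0,"tz":0,"ax":0,"ay":0,"az":0}]' 1
cat > dot.py <<'E'
from h import *
import sys
st();s=snap('scene',sys.argv[1]);n=Rc[:,2];im=s['image'];hsv=cv2.cvtColor(im,cv2.COLOR_RGB2HSV)
# slug mask near channel
c=proj(s,w(float(sys.argv[2]),0,34)).astype(int);x,y=c-[20,14]
g=im.max(2)[y:y+28,x:x+40];
br=cv2.inRange(hsv,(20,90,60),(36,255,255))
k=cv2.connectedComponentsWithStats(br)
for i in range(1,k[0]):
    b=k[2][i]
    if b[4]>100:print('yellow comp',b[:5])
np.set_printoptions(linewidth=250);cv2.imwrite('pics/'+sys.argv[1]+'c.png',cv2.resize(im[170:270,270:400,::-1],None,fx=6,fy=6,interpolation=2))
E
python3 dot.py s10 140
```

```text
t: 18.65
eef_pos: [540.1, 99.8, 51.6]
tcp_rot: [0.996, -0.009, -0.087, -0.001]
contact_force: [-0.6, -1.0, -0.3]
opening: 0.005
gripper_force: 0.0
t 18.65 tcp [540.1  99.8  51.6] ch [101.4   0.   -4.8] F [-0.6 -1.  -0.3] Fch [-0.5 -1.  -0.4] open 0.5 gf 0.0 err [-0.001 -0.    -0.   ]
yellow comp [298 204  44  35 484]
yellow comp [309 267  36  39 841]
yellow comp [ 185  298   66   44 1293]
yellow comp [304 342  21  25 399]
yellow comp [ 222  354   91  108 1857]
yellow comp [234 368  35  31 704]
```

```bash
cat > slug.py <<'E'
from h import *
import sys
def cyl(s,cx):
    t=np.linspace(0,6.283,90);return max(proj(s,w(cx+22*np.cos(k),22*np.sin(k),z))[0] for k in t for z in(0,34))
def meas(s):
    hsv=cv2.cvtColor(s['image'],cv2.COLOR_RGB2HSV);m=cv2.inRange(hsv,(20,90,50),(36,255,255))
    m[:190]=0;m[234:]=0
    # right edge of the slug just below its top, per row median
    R_=[]
    for v in range(195,226):
        u=np.nonzero(m[v,270:400])[0]
        if len(u):R_.append((v,int(u.max())+270))
    return R_
if __name__=='__main__':
    for f in sys.argv[1:]:
        s=np.load(f'pics/{f}.npz');print(f,meas(s));print([(c,round(cyl(s,c),1)) for c in(74,100,120,130,140,150,160)])
E
python3 slug.py s8 s10
```

```text
s8 [(209, 307), (210, 311), (211, 313), (212, 315), (213, 316), (214, 316), (215, 316), (216, 316), (217, 316), (218, 316), (219, 316), (220, 316), (221, 315), (222, 316), (223, 316), (224, 315), (225, 315)]
[(74, np.float64(318.5)), (100, np.float64(330.0)), (120, np.float64(338.6)), (130, np.float64(342.8)), (140, np.float64(347.0)), (150, np.float64(351.1)), (160, np.float64(355.2))]
s10 [(204, 330), (205, 332), (206, 337), (207, 338), (208, 340), (209, 340), (210, 341), (211, 341), (212, 341), (213, 341), (214, 341), (215, 340), (216, 340), (217, 340), (218, 340), (219, 340), (220, 340), (221, 339), (222, 340), (223, 339), (224, 337), (225, 333)]
[(74, np.float64(318.5)), (100, np.float64(330.0)), (120, np.float64(338.6)), (130, np.float64(342.8)), (140, np.float64(347.0)), (150, np.float64(351.1)), (160, np.float64(355.2))]
```

The slug is at channel ≈129.5 and following; ~28–35 mm left. Advance 22 mm more slowly.

```bash
python3 -m jog '[{"tx":0.007,"ty":0,"tz":0,"ax":0,"ay":0,"az":0},{"tx":0.014,"ty":0,"tz":0,"ax":0,"ay":0,"az":0},{"tx":0.021,"ty":0,"tz":0,"ax":0,"ay":0,"az":0},{"tx":0.028,"ty":0,"tz":0,"ax":0,"ay":0,"az":0},{"tx":0.035,"ty":0,"tz":0,"ax":0,"ay":0,"az":0},{"tx":0.042,"ty":0,"tz":0,"ax":0,"ay":0,"az":0},{"tx":0.048,"ty":0,"tz":0,"ax":0,"ay":0,"az":0},{"tx":0.053,"ty":0,"tz":0,"ax":0,"ay":0,"az":0},{"tx":0.055,"ty":0,"tz":0,"ax":0,"ay":0,"az":0},{"tx":0.055,"ty":0,"tz":0,"ax":0,"ay":0,"az":0}]' 1
python3 dot.py s11 150; python3 slug.py s11
```

```text
t: 19.95
eef_pos: [561.7, 99.5, 47.8]
tcp_rot: [0.996, -0.009, -0.087, -0.001]
contact_force: [0.1, -1.0, -0.6]
opening: 0.005
gripper_force: 0.0
t 19.95 tcp [561.7  99.5  47.8] ch [ 1.233e+02  1.000e-01 -4.800e+00] F [ 0.1 -1.  -0.6] Fch [ 0.3 -1.  -0.5] open 0.5 gf 0.0 err [-0.001 -0.    -0.   ]
yellow comp [330 203  22  23 282]
yellow comp [299 227  28  12 188]
yellow comp [309 267  36  41 864]
yellow comp [ 185  298   66   44 1290]
yellow comp [304 342  21  25 400]
yellow comp [ 222  354   91  108 1850]
yellow comp [234 369  35  30 697]
s11 [(203, 342), (204, 345), (205, 348), (206, 349), (207, 350), (208, 351), (209, 351), (210, 351), (211, 350), (212, 350), (213, 350), (214, 349), (215, 350), (216, 349), (217, 349), (218, 349), (219, 349), (220, 349), (221, 348), (222, 347), (223, 344), (224, 339), (225, 333)]
[(74, np.float64(318.5)), (100, np.float64(330.0)), (120, np.float64(338.6)), (130, np.float64(342.8)), (140, np.float64(347.0)), (150, np.float64(351.1)), (160, np.float64(355.2))]
```

```bash
python3 -m jog '[{"tx":0.004,"ty":0,"tz":0,"ax":0,"ay":0,"az":0},{"tx":0.008,"ty":0,"tz":0,"ax":0,"ay":0,"az":0},{"tx":0.01,"ty":0,"tz":0,"ax":0,"ay":0,"az":0},{"tx":0.01,"ty":0,"tz":0,"ax":0,"ay":0,"az":0}]' 1
python3 -c "
from h import *
st()"
```

```text
t: 20.5
eef_pos: [565.7, 99.4, 47.1]
tcp_rot: [0.996, -0.009, -0.087, -0.001]
contact_force: [-0.2, -1.2, -0.7]
opening: 0.003
gripper_force: 0.0
t 20.5 tcp [565.7  99.4  47.1] ch [ 1.273e+02  1.000e-01 -4.800e+00] F [-0.2 -1.2 -0.7] Fch [-0.  -1.2 -0.8] open 0.3 gf 0.0 err [-0.001 -0.    -0.   ]
```

```bash
python3 -m jog '[{"tx":0.003,"ty":0,"tz":0,"ax":0,"ay":0,"az":0},{"tx":0.005,"ty":0,"tz":0,"ax":0,"ay":0,"az":0},{"tx":0.005,"ty":0,"tz":0,"ax":0,"ay":0,"az":0}]' 1
python3 -c "
from h import *
st()"
```

```text
t: 20.88
eef_pos: [567.6, 99.4, 46.8]
tcp_rot: [0.996, -0.009, -0.087, -0.001]
contact_force: [-1.0, 0.6, 0.5]
opening: 0.008
gripper_force: 0.0
t 20.88 tcp [567.6  99.4  46.8] ch [ 1.293e+02  1.000e-01 -4.800e+00] F [-1.   0.6  0.5] Fch [-1.   0.5  0.3] open 0.8 gf 0.0 err [-0.001 -0.    -0.   ]
```

```bash
python3 -m jog '[{"tx":0.003,"ty":0,"tz":0,"ax":0,"ay":0,"az":0},{"tx":0.005,"ty":0,"tz":0,"ax":0,"ay":0,"az":0},{"tx":0.005,"ty":0,"tz":0,"ax":0,"ay":0,"az":0}]' 1
python3 -c "
from h import *
st()"
```

```text
t: 21.25
eef_pos: [569.6, 99.3, 46.5]
tcp_rot: [0.996, -0.009, -0.087, -0.001]
contact_force: [0.1, 0.1, 0.5]
opening: 0.009
gripper_force: 0.0
t 21.25 tcp [569.6  99.3  46.5] ch [131.3   0.   -4.8] F [0.1 0.1 0.5] Fch [-0.   0.1  0.6] open 0.8 gf 0.0 err [-0.001 -0.    -0.   ]
```

```bash
python3 -m jog '[{"tx":0.003,"ty":0,"tz":0,"ax":0,"ay":0,"az":0},{"tx":0.005,"ty":0,"tz":0,"ax":0,"ay":0,"az":0},{"tx":0.005,"ty":0,"tz":0,"ax":0,"ay":0,"az":0}]' 1
python3 -c "
from h import *
st()"
```

```text
t: 21.62
eef_pos: [570.5, 99.3, 46.1]
tcp_rot: [0.996, -0.009, -0.088, -0.001]
contact_force: [-4.5, -0.1, 3.7]
opening: 0.003
gripper_force: 2.3
t 21.62 tcp [570.5  99.3  46.1] ch [132.3   0.   -4.9] F [-4.5 -0.1  3.7] Fch [-5.1 -0.2  2.8] open 0.3 gf 2.3 err [-0.     0.001 -0.   ]
```

Contact with the stop (−5.1 N at reading 132.3). Press in small steps to about 3 mm.

```bash
python3 -m jog '[{"tx":0.002,"ty":0,"tz":0,"ax":0,"ay":0,"az":0},{"tx":0.004,"ty":0,"tz":0,"ax":0,"ay":0,"az":0},{"tx":0.004,"ty":0,"tz":0,"ax":0,"ay":0,"az":0}]' 1
python3 -c "
from h import *
st()"
```

```text
t: 22.0
eef_pos: [572.0, 99.2, 45.8]
tcp_rot: [0.996, -0.009, -0.088, -0.001]
contact_force: [-5.9, 0.7, 5.3]
opening: 0.007
gripper_force: 3.2
t 22.0 tcp [572.   99.2  45.8] ch [133.8   0.   -4.9] F [-5.9  0.7  5.3] Fch [-6.7  0.6  4.2] open 0.6 gf 3.2 err [-0.     0.002 -0.   ]
```

```bash
python3 -m jog '[{"tx":0.001,"ty":0,"tz":0,"ax":0,"ay":0,"az":0},{"tx":0.002,"ty":0,"tz":0,"ax":0,"ay":0,"az":0},{"tx":0.002,"ty":0,"tz":0,"ax":0,"ay":0,"az":0}]' 1
python3 -c "
from h import *
st()"
```

```text
t: 22.38
eef_pos: [572.5, 99.2, 45.7]
tcp_rot: [0.996, -0.009, -0.088, -0.001]
contact_force: [-6.6, 0.1, 4.7]
opening: 0.005
gripper_force: 3.7
t 22.38 tcp [572.5  99.2  45.7] ch [134.3   0.   -5. ] F [-6.6  0.1  4.7] Fch [-7.3 -0.   3.5] open 0.4 gf 3.7 err [-0.     0.002 -0.   ]
```

```bash
python3 -m jog '[{"tx":0.0015,"ty":0,"tz":0,"ax":0,"ay":0,"az":0},{"tx":0.003,"ty":0,"tz":0,"ax":0,"ay":0,"az":0},{"tx":0.003,"ty":0,"tz":0,"ax":0,"ay":0,"az":0}]' 1
python3 -c "
from h import *
st();snap('scene','s12')"; python3 slug.py s12
```

```text
t: 22.75
eef_pos: [573.3, 99.2, 45.6]
tcp_rot: [0.996, -0.009, -0.089, -0.001]
contact_force: [-6.8, -0.5, 7.0]
opening: 0.007
gripper_force: 4.2
t 22.75 tcp [573.3  99.2  45.6] ch [135.2   0.   -4.9] F [-6.8 -0.5  7. ] Fch [-7.9 -0.6  5.7] open 0.7 gf 4.2 err [-0.     0.003  0.   ]
s12 [(202, 348), (203, 350), (204, 352), (205, 353), (206, 354), (207, 355), (208, 355), (209, 356), (210, 355), (211, 355), (212, 354), (213, 354), (214, 354), (215, 354), (216, 353), (217, 354), (218, 353), (219, 353), (220, 353), (221, 352), (222, 349), (223, 344), (224, 338)]
[(74, np.float64(318.5)), (100, np.float64(330.0)), (120, np.float64(338.6)), (130, np.float64(342.8)), (140, np.float64(347.0)), (150, np.float64(351.1)), (160, np.float64(355.2))]
```

```bash
python3 -m jog '[{"tx":0.001,"ty":0,"tz":0,"ax":0,"ay":0,"az":0},{"tx":0.002,"ty":0,"tz":0,"ax":0,"ay":0,"az":0},{"tx":0.002,"ty":0,"tz":0,"ax":0,"ay":0,"az":0},{"tx":0.002,"ty":0,"tz":0,"ax":0,"ay":0,"az":0}]' 1
python3 -c "
from h import *
st();snap('scene','s12')"
python3 -m jog '[{"tx":-0.002,"ty":0,"tz":0,"ax":0,"ay":0,"az":0},{"tx":-0.005,"ty":0,"tz":0,"ax":0,"ay":0,"az":0},{"tx":-0.008,"ty":0,"tz":0,"ax":0,"ay":0,"az":0},{"tx":-0.011,"ty":0,"tz":0,"ax":0,"ay":0,"az":0},{"tx":-0.014,"ty":0,"tz":0,"ax":0,"ay":0,"az":0},{"tx":-0.017,"ty":0,"tz":0,"ax":0,"ay":0,"az":0},{"tx":-0.02,"ty":0,"tz":0,"ax":0,"ay":0,"az":0},{"tx":-0.03,"ty":0,"tz":0,"ax":0,"ay":0,"az":0},{"tx":-0.05,"ty":0,"tz":0,"ax":0,"ay":0,"az":0},{"tx":-0.1,"ty":0,"tz":0,"ax":0,"ay":0,"az":0},{"tx":-0.1,"ty":0,"tz":0,"ax":0,"ay":0,"az":0}]' 1
python3 -c "
from h import *
st();snap('scene','s13');s=np.load('pics/s13.npz');print(proj(s,w(186,0,31)),proj(s,w(182,0,31)))"; python3 slug.py s12 s13
```

```text
t: 23.3
eef_pos: [573.8, 99.2, 45.5]
tcp_rot: [0.996, -0.009, -0.089, -0.001]
contact_force: [-8.1, -0.4, 7.3]
opening: 0.0
gripper_force: 4.7
t 23.3 tcp [573.8  99.2  45.5] ch [135.6  -0.   -5. ] F [-8.1 -0.4  7.3] Fch [-9.2 -0.5  5.8] open 0.0 gf 4.7 err [-0.     0.003 -0.   ]
t: 24.72
eef_pos: [535.1, 100.0, 52.7]
tcp_rot: [0.996, -0.009, -0.088, -0.001]
contact_force: [0.8, -0.2, -0.1]
opening: 0.007
gripper_force: 0.0
t 24.73 tcp [535.1 100.   52.7] ch [96.2  0.1 -4.6] F [ 0.8 -0.2 -0.1] Fch [ 0.8 -0.2  0. ] open 0.7 gf 0.0 err [-0.001  0.001  0.   ]
[354.28828081 205.77849521] [352.6893473  206.05257362]
s12 [(202, 347), (203, 350), (204, 351), (205, 354), (206, 354), (207, 355), (208, 356), (209, 356), (210, 355), (211, 355), (212, 355), (213, 355), (214, 354), (215, 354), (216, 354), (217, 354), (218, 354), (219, 353), (220, 353), (221, 353), (222, 349), (223, 343), (224, 339)]
[(74, np.float64(318.5)), (100, np.float64(330.0)), (120, np.float64(338.6)), (130, np.float64(342.8)), (140, np.float64(347.0)), (150, np.float64(351.1)), (160, np.float64(355.2))]
s13 [(204, 350), (205, 352), (206, 353), (207, 353), (208, 353), (209, 354), (210, 354), (211, 354), (212, 354), (213, 353), (214, 353), (215, 353), (216, 353), (217, 353), (218, 352), (219, 352), (220, 352), (221, 352), (222, 348), (223, 344), (224, 338)]
[(74, np.float64(318.5)), (100, np.float64(330.0)), (120, np.float64(338.6)), (130, np.float64(342.8)), (140, np.float64(347.0)), (150, np.float64(351.1)), (160, np.float64(355.2))]
```

The stop gave ~3 mm (peak 9.2 N) and the slug sprung back slowly with it to channel ≈160. Lift clear and hand in.

```bash
python3 -m jog '[{"tx":0,"ty":0,"tz":-0.1,"ax":0,"ay":0,"az":0},{"tx":0,"ty":0,"tz":-0.2,"ax":0,"ay":0,"az":0},{"tx":0,"ty":0,"tz":-0.25,"ax":0,"ay":0,"az":0},{"tx":0,"ty":0,"tz":-0.25,"ax":0,"ay":0,"az":0},{"tx":0,"ty":0,"tz":-0.25,"ax":0,"ay":0,"az":0}]' 1
python3 -c "
from h import *
st();snap('scene','s14')"; python3 slug.py s14 | head -1
python3 - <<'E'
from h import *
# gap check: colours along slug front -> plate, row of mid slug
for f in('s12','s14'):
    im=np.load(f'pics/{f}.npz')['image'];print(f,[tuple(map(int,im[212,u])) for u in range(346,368)])
E
```

```text
t: 25.4
eef_pos: [553.5, 99.5, 149.9]
tcp_rot: [0.996, -0.009, -0.088, -0.001]
contact_force: [0.3, -0.3, -0.5]
opening: 0.005
gripper_force: 0.0
t 25.4 tcp [553.5  99.5 149.9] ch [97.4 -0.  94.3] F [ 0.3 -0.3 -0.5] Fch [ 0.4 -0.3 -0.4] open 0.5 gf 0.0 err [-0.     0.001 -0.   ]
s14 [(202, 346), (203, 347), (204, 349), (205, 351), (206, 353), (207, 353), (208, 354), (209, 354), (210, 354), (211, 353), (212, 354), (213, 353), (214, 353), (215, 352), (216, 353), (217, 352), (218, 352), (219, 352), (220, 352), (221, 351), (222, 348), (223, 342), (224, 338)]
s12 [(162, 132, 66), (162, 132, 66), (161, 130, 66), (159, 130, 66), (159, 130, 66), (157, 127, 64), (156, 126, 64), (153, 124, 64), (146, 118, 63), (139, 118, 76), (126, 118, 103), (122, 122, 118), (122, 124, 122), (124, 126, 124), (128, 132, 130), (129, 132, 130), (124, 123, 121), (113, 90, 88), (117, 61, 57), (120, 53, 46), (122, 53, 46), (123, 53, 46)]
s14 [(162, 130, 65), (160, 130, 64), (160, 130, 65), (159, 128, 64), (157, 127, 63), (156, 126, 63), (153, 124, 63), (145, 118, 64), (136, 118, 84), (126, 122, 112), (122, 122, 119), (122, 122, 120), (125, 126, 124), (131, 134, 131), (131, 133, 130), (125, 121, 119), (118, 86, 83), (133, 60, 55), (139, 53, 47), (139, 53, 46), (139, 53, 46), (137, 53, 45)]
```

```bash
python3 -c "
from bench import ctrl
print(ctrl.job_done())"
```

```text
the job is handed in; nothing more can be done
None
```

Job handed in at about 25 s: the brass slug was set flat in the bay and released, then pushed down until the stop gave about 3 mm (peak 9 N, no trip seen); it now rests against the stop with the arm clear, and the steel slug and jar were left alone.

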